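Pack three bottles into the narrow bench tray

ROBOT

A 7-joint arm with a two-finger parallel gripper is mounted at the origin on a cart in front of the work surface, level with it; the furniture and walls round the work are solid. World frame = base frame: x ahead of the robot, y to its left, z up, the work surface at z = 0. Lengths are in m, angles in rad, forces in N, time in s.
With the tool pointing down it reaches from about 0.35 to 0.9 m from the base axis. Payload 8.1 kg.
Tool frame: the origin (TCP) lies at the very end of the fingers, on their centre line; the grasp point (between the pads) lies 19 mm behind it (arm.tcp_to_grasp is the z of the grasp point in the tool frame, in m); z points along the fingers, y is the line along which they close (so a half turn about z gives the same grasp; the last joint's range is limited). The gripper opens to 92 mm and grips with 3 to 60 N. Pads are 19 mm wide; open, the fingers measure 130 mm over their backs; the gripper's body (75 mm by 190 mm) begins 47 mm behind the grasp point.
Start: joints at [1.227, 0.434, 0.025, 1.573, -0.012, 1.134, -0.075], TCP at [0.149, -0.607, 0.227] pointing down, gripper open.
Joint ranges: [-2.62, 2.62], [-0.44, 2.09], [-1.27, 1.32], [0.08, 2.57], [-1.32, 4.46], [0.12, 2], [-2.74, 2.74]. Speed limits (rad/s): [2.22, 2.22, 3.01, 3.01, 3.14, 3.14, 3.14].

INTERFACE

Orientations are given as a rotation vector (axis times angle).
In Python, from cell import readout, vision, sign_off, arm gives the robot as it stands. The module is installed in compiled form; this text tells all that it offers.
- The arm moves only by the shell command python3 -m creep 'ROWS' [FORCE]. ROWS is JSON, a list of rows, each a list of 5 numbers: the shift along the tool's x, y, z in units of 4 cm (1.0 is 4 cm), then the turn about the tool's z in units of 4 degrees (1.0 is 4 degrees), then the opening, from 0 (shut) to 1 (fully open). A call has 1 to 12 rows; each row shifts and turns the commanded pose from where the row before left it, along the tool's axes as they then stand; what a row does not reach is not made up. A row lasts 1/8 s, in which the tool goes at most 62.5 mm and 10.7 degrees, less where a joint would pass 70% of its speed; a pose out of reach is approached as far as the arm can. A call with a number of a shift or a turn outside -1 to 1 is refused whole. A call with a gripper value outside its range is refused whole. The fingers move at their own pace and stop on an object; FORCE is the grip in N (left out, the last holds). Time passes only in rows, so rows that do not move let the fingers close. It gives the time, the measured TCP pose, the force, the opening and the grip force at its end, in the units of the state.
- readout.observe(): the state, without advancing time (a new reading comes with each control period).
- vision.get_image(name): name is "scene" or "top"; returns a dict with "pixels" (400x640x3 uint8, blue, green, red), "z_map" (400x640 float32, m along the optical axis (not along the pixel's ray), 0 where there is no reading), "camera_matrix" (3x3 intrinsics, pixels), "k1" (the pictures are not rectified: a ray, as slopes to the right and down, at radius r is drawn at 1 + k1 r^2 times it, then the intrinsics apply), "position" and "rotation" of the camera in the world. Camera axes: x right, y up, looking along -z (the intrinsics and any distortion apply to the point x, -y, -z); pixel columns grow to the right and rows downward; lengths in m; the calibration is good to about 2 mm. A picture is of the moment at which its call begins.
- sign_off(): hands the job in; it is judged then, once.
The state is a dict: "clock": time; "joints": joint angles; "dq": joint speeds; "joint_efforts": joint torques, N m; "position": TCP position; "ee_rot": TCP orientation; "force": force on the tool from outside, world axes, zero at the start; "ft_torque": the same for the moment, N m; "width": opening from 0.0 (shut) to 1.0 (fully open); "gripper_force": force on a finger pad.
Only numpy, scipy, OpenCV 4.12 (cv2) and the standard library are available. Lean on these libraries where they do the work, as an engineer would, in place of code of your own. Each camera call takes 0.05 s, during which the arm holds its last target. There are 200 camera calls.

TASK

Pack the tall oval bottle, the middle-sized round bottle with a spout and the small pump spray, all standing in the open on the desk, into the narrow steel tray in one row by height, the tallest at the end with the pull handle and the pump spray at the other end. Each must stand upright on the tray's floor; the row only just fits, with the oval bottle's broad side along the tray. Keep every bottle upright, and leave the other things where they are.

Things in the scene. Friction and masses are not known exactly. Their poses are not given: they have to be found in the camera images.
- bottle_tray: Shallow open steel tray, fixed to the desk, outside 52 mm (x) by 123 mm (y), rim 29 mm above the desk, walls 4 mm; inside 44 by 115 mm, 22 mm deep. Origin: centre of its underside, on the desk; its y axis runs along its length, z up. A dark D-shaped pull handle stands out 31 mm from its -y end, 21 mm high at most; do not count it as inside.
- tray_floor (a point): Centre of the tray's inner floor, 7 mm above the desk; axes as the tray's: +-22 mm in x and +-57.5 mm in y to the inner faces of the walls, the handle beyond the -y end.
- tall_bottle: The tallest bottle: body oval in plan, 37 mm (its x axis) by 46 mm (its y axis), solid to 82 mm above its underside, slim spout up to 126 mm; 0.11 kg nominally. Origin: centre of its underside, z up. Starts standing. Grip it across its 37 mm (fingers closing along its x axis), 45 to 75 mm up, and turn it so that its y axis lies along the tray (either way round).
- middle_bottle: Round bottle 36 mm in diameter, body solid to 58 mm above its underside, slim spout up to 102 mm; 0.06 kg nominally. Origin: centre of its underside, z up. Starts standing. Grip the body above 29 mm to stay clear of the tray's rim.
- pump_spray: Small round pump spray bottle, 24 mm in diameter, body solid to 52 mm above its underside, dark pump cap up to 77 mm; 0.035 kg nominally. Origin: centre of its underside, z up. Starts standing. Grip the body above 26 mm to stay clear of the tray's rim.
- steel_tube: Loose pale plain tube 24 mm in diameter, 52 mm tall, standing on the desk; a bystander. Origin: centre of its underside.
- torch: Loose black torch, 28 mm thick and 124 mm long, lying on the desk to the left; a bystander. Origin: under its middle, its length along its y axis.
There are look-alikes about, which are no part of the job. What is shaped like the pump_spray but purple or yellow is not meant.

How it is judged:
At the end, for the whole second after the job is handed in: All three stand on the tray's inner floor (underside within 5 mm), upright within 7 degrees, released and at rest, in one row: tallest at the handle end, middle-sized next, pump spray at the far end (centres 30, -11 and -41 mm from the tray's middle towards the handle, each within 10 mm) (x of tall_bottle in the frame of tray_floor between -0.015 and 0.015 m and y of tall_bottle in the frame of tray_floor between -0.04 and -0.02 m and z of tall_bottle in the frame of tray_floor between -0.004 and 0.005 m and angle between each of tall_bottle, middle_bottle, pump_spray's own z axis and vertical below 0.12 rad and linear speed of each of tall_bottle, middle_bottle, pump_spray below 0.02 m/s and x of middle_bottle in the frame of tray_floor between -0.015 and 0.015 m and y of middle_bottle in the frame of tray_floor between 0.001 and 0.021 m and z of middle_bottle in the frame of tray_floor between -0.004 and 0.005 m and x of pump_spray in the frame of tray_floor between -0.015 and 0.015 m and y of pump_spray in the frame of tray_floor between 0.031 and 0.051 m and z of pump_spray in the frame of tray_floor between -0.004 and 0.005 m); the robot touches nothing.
It fails at once if the tall bottle is tipped more than 55 degrees from upright (angle between tall_bottle's own z axis and vertical above 0.96 rad).
It fails at once if the middle bottle is tipped more than 55 degrees from upright (angle between middle_bottle's own z axis and vertical above 0.96 rad).
It fails at once if the pump spray is tipped more than 55 degrees from upright (angle between pump_spray's own z axis and vertical above 0.96 rad).
It fails at once if the steel tube is moved more than 30 mm (distance of steel_tube from where it was at the start of the episode above 0.03 m).
It fails at once if the torch is moved more than 30 mm (distance of torch from where it was at the start of the episode above 0.03 m).
It also fails if it takes over 72 s, if anything falls off the work surface, if the arm or the gripper's body presses on something with over 40 N, if the wrist force passes 120 N, or if a joint passes its speed limit or range.

## Working session

There is one attempt and no reset: what is moved stays moved. The work goes in short steps, Python scripts to look and compute and a shell command to move; the robot and the scene stay as the last step left them, time stands still between calls to the robot, and variables do not carry over. Pictures are saved under pics/ and viewed, at most 10 in all, crops included, and the job is handed in when it is done.

```bash
mkdir -p pics; cat > h.py <<'E'
import numpy as np,cv2,pickle
from cell import readout,vision,sign_off,arm
def grab(n):
    d=vision.get_image(n); pickle.dump(d,open(n+'.pkl','wb')); return d
def load(n): return pickle.load(open(n+'.pkl','rb'))
def world(d,u,v,z=None,plane=None):
    K=np.array(d['camera_matrix'],float)
    p=cv2.undistortPoints(np.array([[[u,v]]],float),K,np.array([d['k1'],0,0,0,0.]))[0,0]
    ray=np.array([p[0],-p[1],-1.]); R=np.array(d['rotation']); 
    if R.shape!=(3,3): R=cv2.Rodrigues(R)[0]
    o=np.array(d['position'])
    if plane is not None:
        w=R@ray; return o+w*(plane-o[2])/w[2]
    return o+R@ray*(d['z_map'][int(v),int(u)] if z is None else z)
E
python3 - <<'E'
from h import *
for n in('scene','top'):
    d=grab(n);cv2.imwrite(f'pics/{n}0.png',d['pixels']);print(n,d['position'],d['rotation'],d['k1'],d['camera_matrix'])
print(readout.observe(),arm.tcp_to_grasp)
E
```

```text
scene [-0.07620632  0.43527199  0.61986286] [ 0.51677339 -0.96224865 -1.95630491] 0.0029640980402781954 [[396.47746076   0.         312.8512076 ]
 [  0.         396.47746076 196.24801722]
 [  0.           0.           1.        ]]
top [0.36216374 0.03253057 0.98882683] [ 0.1534301  -0.12159485 -1.54245371] 0.0382599678152791 [[432.82829476   0.         317.25268857]
 [  0.         432.82829476 202.6675856 ]
 [  0.           0.           1.        ]]
{'clock': 0.1, 'joints': array([ 1.22743865,  0.43516574,  0.02499865,  1.57399648, -0.01160471,
        1.1340235 , -0.07509997]), 'dq': array([ 2.46560357e-04, -2.18961773e-03,  1.05433470e-04, -2.85901744e-03,
       -1.34399015e-03, -6.97661754e-04,  6.30424960e-05]), 'joint_efforts': array([ 2.84026399e-03, -6.69128823e+01,  9.88118649e-01, -3.15145576e+01,
       -6.04369864e-02,  3.75125441e-02,  5.37027319e-06]), 'position': array([ 0.14884898, -0.60653917,  0.22601976]), 'ee_rot': array([-3.11747121e+00, -3.76952184e-01,  4.86698923e-04]), 'force': array([ 0.36710538, -0.43735393,  0.18282251]), 'ft_torque': array([-0.00224912,  0.02086627,  0.01674812]), 'gripper_force': 0.0, 'width': 0.9980219672890109} -0.0188
```

View pics/scene0.png

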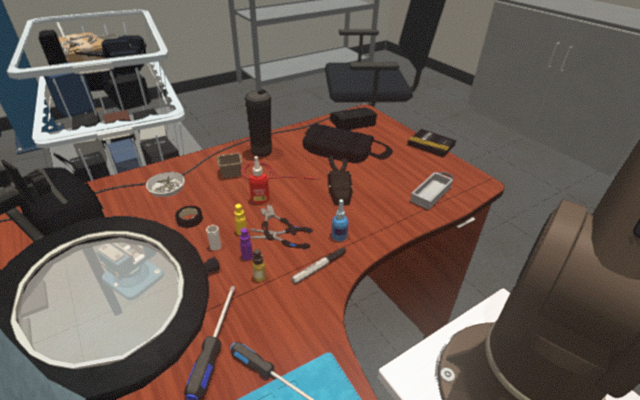

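View pics/top0.png

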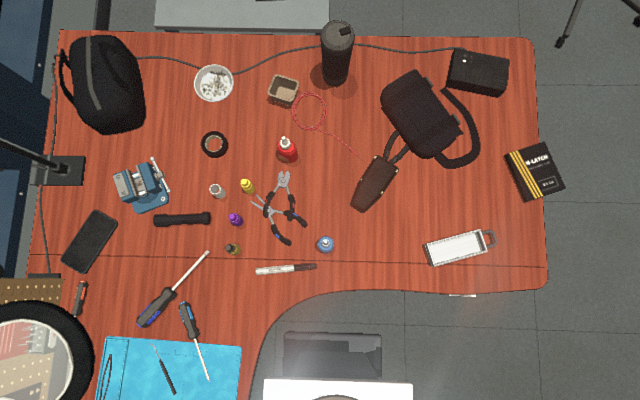

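Candidates in the top view: pump-shaped items are olive (232,249), purple (235,218) and yellow (246,186), and the tube is at (217,190). The oval red bottle is at (286,150) and the blue round one at (325,244). The tray is at (458,247), with its handle on the right at (490,238). I choose olive, red and blue, and will check them in one crop.

```bash
python3 - <<'E'
from h import *
d=load('top');a=d['pixels'];e=load('scene')['pixels']
f=lambda im,s:cv2.resize(im,None,fx=s,fy=s,interpolation=cv2.INTER_CUBIC)
c1=f(a[130:265,205:345],4)[:, :]   # 560x540
c2=f(a[222:272,415:500],2.8) # 238x140
c3=f(e[150:290,230:355],1.9)
o=np.zeros((540,800,3),np.uint8);o[:540,:560]=c1;o[:c2.shape[0],562:562+c2.shape[1]]=c2;o[200:200+c3.shape[0],562:562+c3.shape[1]]=c3[:, :238]
cv2.imwrite('pics/c1.png',o)
E
```

```text
(no output)
```

View pics/c1.png

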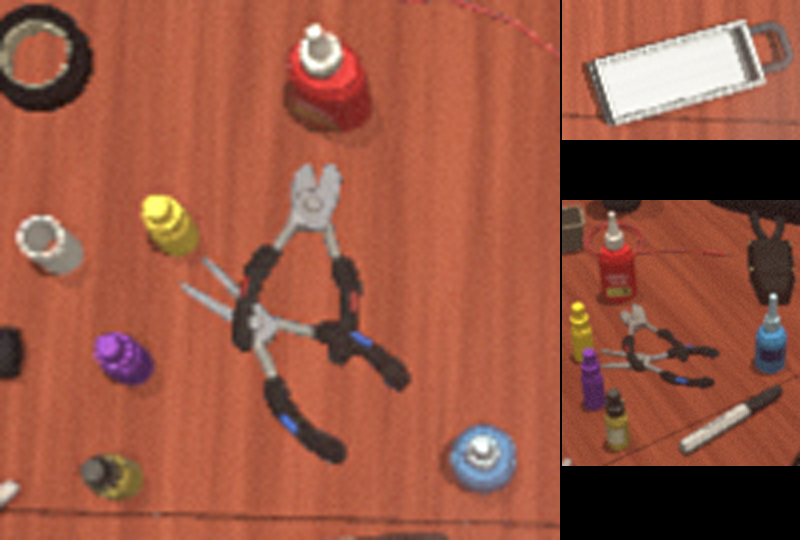

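Confirmed: the red one is tall and oval, the blue one round with a spout, and the olive one with the dark cap is the pump spray. Next I'll measure their positions from the depth of both cameras.

```bash
cat >> h.py <<'E'
def cloud(d):
    K=np.array(d['camera_matrix'],float);h,w=d['z_map'].shape
    u,v=np.meshgrid(np.arange(w),np.arange(h))
    p=cv2.undistortPoints(np.stack([u,v],-1).reshape(-1,1,2).astype(float),K,np.array([d['k1'],0,0,0,0.])).reshape(h,w,2)
    ray=np.dstack([p[...,0],-p[...,1],-np.ones((h,w))])*d['z_map'][...,None]
    R=np.array(d['rotation']); R=R if R.shape==(3,3) else cv2.Rodrigues(R)[0]
    P=ray@R.T+np.array(d['position']); P[d['z_map']==0]=np.nan
    return P
E
python3 - <<'E'
from h import *
from scipy.optimize import least_squares
T=load('top');S=load('scene');ct,cs=cloud(T),cloud(S)
print('desk z',[np.round(ct[v,u],3) for u,v in((350,270),(300,100),(180,100),(420,270))],[np.round(cs[v,u],3) for u,v in((380,230),(210,200))])
def fit(P,r):
    P=P[:,:2];m=np.nanmedian(P,0)
    s=least_squares(lambda c:np.hypot(*(P-c).T)-r,m,loss='soft_l1',f_scale=.002);return s.x
g=lambda u,v:world(T,u,v,plane=.05)[:2]
for n,(u,v),r,zm in(('tall',(287,152),.021,.08),('mid',(325,244),.018,.05),('pump',(234,249),.012,.048),('purple',(236,219),.012,.048),('yellow',(248,187),.012,.048),('tube',(218,191),.012,.048)):
    c=g(u,v);
    for nm,C in(('top',ct),('scn',cs)):
        P=C.reshape(-1,3);P=P[(np.hypot(*(P[:,:2]-c).T)<.035)&(P[:,2]>.01)]
        Q=P[(P[:,2]<zm)&(P[:,2]>.015)]
        Z=P[P[:,2]>.6*P[:,2].max()]
        print(n,nm,len(P),'fit',fit(Q,r).round(4) if len(Q)>5 else None,len(Q),'ztop',np.round(P[:,2].max(),3) if len(P) else '', 'topc',np.round(P[P[:,2]>zm+.015].mean(0),3), 'c0',c.round(3))
# tray
c=g(458,247)
P=ct[215:275,410:505].reshape(-1,3);Q=P[(P[:,2]>.021)&(P[:,2]<.035)]
print('tray rim',cv2.minAreaRect((Q[:,:2]*1000).astype(np.float32)),len(Q))
Q=P[(P[:,2]>.004)&(P[:,2]<.012)];print('floor',Q.mean(0),cv2.minAreaRect((Q[:,:2]*1000).astype(np.float32)))
E
```

```text
desk z [array([ 0.385, -0.023, -0.002]), array([ 0.789,  0.103, -0.   ]), array([0.782, 0.394, 0.001]), array([ 0.389, -0.18 , -0.002])] [array([ 0.402, -0.056,  0.004]), array([ 0.716,  0.232, -0.001])]
tall top 402 fit [0.6535 0.1247] 285 ztop 0.129 topc [0.649 0.125 0.108] c0 [0.643 0.125]
tall scn 598 fit [0.6528 0.1251] 447 ztop 0.126 topc [0.648 0.128 0.109] c0 [0.643 0.125]
mid top 221 fit [0.4401 0.0335] 70 ztop 0.103 topc [0.439 0.034 0.08 ] c0 [0.438 0.035]
mid scn 425 fit [0.4157 0.0524] 213 ztop 0.103 topc [0.437 0.036 0.081] c0 [0.438 0.035]
pump top 133 fit [0.4255 0.2394] 49 ztop 0.08 topc [0.425 0.238 0.074] c0 [0.423 0.232]
pump scn 301 fit [0.4255 0.2383] 147 ztop 0.078 topc [0.422 0.24  0.072] c0 [0.423 0.232]
purple top 134 fit [0.4913 0.2362] 52 ztop 0.08 topc [0.491 0.234 0.074] c0 [0.488 0.231]
purple scn 282 fit [0.4912 0.2355] 144 ztop 0.078 topc [0.488 0.236 0.072] c0 [0.488 0.231]
yellow top 154 fit [0.5528 0.2005] 57 ztop 0.08 topc [0.567 0.213 0.073] c0 [0.561 0.209]
yellow scn 247 fit [0.5681 0.2137] 121 ztop 0.078 topc [0.564 0.215 0.072] c0 [0.561 0.209]
tube top 140 fit [0.5546 0.2805] 91 ztop 0.054 topc [nan nan nan] c0 [0.55  0.275]
tube scn 230 fit [0.5544 0.2814] 175 ztop 0.052 topc [nan nan nan] c0 [0.55  0.275]
tray rim ((445.26776123046875, -267.6477966308594), (51.86849594116211, 154.3877410888672), 16.740676879882812) 349
floor [ 0.4416802  -0.25618757  0.0071178 ] ((454.1246337890625, -260.47308349609375), (111.84625244140625, 199.4501190185547), 2.4199743270874023)<stdin>:15: RuntimeWarning: Mean of empty slice.
  ret = um.true_divide(
```

```bash
python3 - <<'E'
from h import *
from scipy.optimize import least_squares
T=load('top');S=load('scene');ct,cs=cloud(T),cloud(S)
cr=[world(T,u,v,plane=.029)[:2] for u,v in((481.4,229.9),(486.4,248.4),(432.9,265.9),(425.7,244.9))]
cr=np.array(cr);print('corners',cr.round(4),cr.mean(0))
h=(cr[0]+cr[1])/2-(cr[2]+cr[3])/2;print(np.linalg.norm(h),'handle dir deg',np.degrees(np.arctan2(h[1],h[0])))
# depth fit of floor + rim: project to tray frame, model outer rect for z>.022
hd=h/np.linalg.norm(h);n=np.array([-hd[1],hd[0]])
P=np.vstack([ct[215:275,410:505].reshape(-1,3),cs[165:215,400:460].reshape(-1,3)])
Q=P[(P[:,2]>.0235)&(P[:,2]<.033)][:,:2]
r=cv2.minAreaRect((Q*1000).astype(np.float32));print('rim z>.0235',r)
t=(Q-cr.mean(0))@np.c_[hd,n]*1000;print(np.percentile(t,[1,5,50,95,99],axis=0).round(1))
# red ellipse
A=[]
for C,d in((ct,T),(cs,S)):
    p=d['pixels'].astype(int);m=(p[...,2]>p[...,1]*2.5)&(p[...,2]>p[...,0]*2)
    q=C[(np.hypot(C[...,0]-.653,C[...,1]-.125)<.04)&(C[...,2]>.012)&(C[...,2]<.072)]
    A.append(q)
for Q in(A[0],A[1],np.vstack(A)):
  best=[]
  for a0 in np.radians(np.arange(0,180,30)):
    def f(x):
        d=Q[:,:2]-x[:2];c,s=np.cos(x[2]),np.sin(x[2]);u=d@[c,s]/.0185;v=d@[-s,c]/.023
        return (np.hypot(u,v)-1)*.02
    s=least_squares(f,[.653,.125,a0],loss='soft_l1',f_scale=.002);best.append((s.cost*1e4,*s.x[:2].round(4),np.degrees(s.x[2])%180))
  print(len(Q),[np.round(b,4) for b in sorted(best,key=lambda b:b[0])[::2]])
  q=Q[Q[:,2]>0.02]
E
```

```text
corners [[ 0.4796 -0.3084]
 [ 0.4392 -0.3174]
 [ 0.3981 -0.2011]
 [ 0.4434 -0.1865]] [ 0.44008088 -0.25336486]
0.12522649378007958 handle dir deg -72.03130040929044
rim z>.0235 ((444.0679626464844, -266.63629150390625), (53.59000778198242, 153.22035217285156), 17.0073184967041)
[[-61.5 -26.8]
 [-60.5 -25.4]
 [ -1.9  -0.7]
 [ 61.   25.9]
 [ 62.8  26.9]]
211 [array([2.509700e+00, 6.518000e-01, 1.268000e-01, 1.458951e+02]), array([2.509700e+00, 6.518000e-01, 1.268000e-01, 1.458951e+02]), array([2.509700e+00, 6.518000e-01, 1.268000e-01, 1.458953e+02])]
397 [array([5.432300e+00, 6.518000e-01, 1.274000e-01, 1.356668e+02]), array([5.432300e+00, 6.518000e-01, 1.274000e-01, 1.356701e+02]), array([5.535500e+00, 6.504000e-01, 1.243000e-01, 1.752151e+02])]
608 [array([8.095900e+00, 6.516000e-01, 1.270000e-01, 1.429409e+02]), array([8.095900e+00, 6.516000e-01, 1.270000e-01, 1.429419e+02]), array([8.09590e+00, 6.51600e-01, 1.27000e-01, 1.42942e+02])]
```

```bash
cat >> h.py <<'E'
from scipy.spatial.transform import Rotation as Ro
def go(x,y,z,ang=None):
    "units needed to bring TCP to x,y,z; ang = wanted world angle (deg) of closing axis"
    s=readout.observe();R=Ro.from_rotvec(s['ee_rot']).as_matrix()
    d=R.T@(np.array([x,y,z])-s['position'])/.04
    a=np.degrees(np.arctan2(R[1,1],R[0,1]))
    print('pos',s['position'].round(4),'closeang',a.round(2),'units',d.round(3),'turn',None if ang is None else round(-(((ang-a)+90)%180-90)/4,2),'t',s['clock'],'w',round(s['width'],3),'gf',s['gripper_force'],'F',s['force'].round(1),'j7',s['joints'][6].round(2),'tilt',R[:,2].round(3))
E
python3 -m creep '[[0,0,0,-1,0.6],[0,0,0,-1,0.6],[0,0,0,-1,0.6],[0,0,0,-1,0.6],[0,0,0,-1,0.6],[0,0,0,-1,0.6],[0,0,0,-1,0.6],[0,0,0,-1,0.6],[0,0,0,-1,0.6],[0,0,0,-1,0.6],[0,0,0,-1,0.6],[0,0,0,-1,0.6]]' 12
python3 -m creep '[[0,0,0,-1,0.6],[0,0,0,-1,0.6],[0,0,0,-1,0.6],[0,0,0,-1,0.6],[0,0,0,-1,0.6],[0,0,0,-1,0.6],[0,0,0,-1,0.6],[0,0,0,-1,0.6],[0,0,0,-1,0.6],[0,0,0,-1,0.6],[0,0,0,-1,0.6],[0,0,0,-0.3,0.6]]'
python3 -c "
from h import *
go(.46,-.25,.227,17);go(.4255,.239,.2,17)"
```

```text
clock: 1.6
position: [0.1489, -0.6067, 0.2263]
ee_rot: [-2.693, -1.616, -0.0]
force: [0.0, -0.0, 0.0]
width: 0.6
gripper_force: 0.0
clock: 3.1
position: [0.1489, -0.6068, 0.2263]
ee_rot: [-1.868, -2.525, -0.001]
force: [-0.3, 0.0, -0.3]
width: 0.6
gripper_force: 0.0
pos [ 0.1489 -0.6068  0.2263] closeang 17.02 units [ 6.252 10.049 -0.011] turn 0.01 t 3.1 w 0.6 gf 0.0 F [-0.3  0.  -0.3] j7 1.4 tilt [-0.     0.001 -1.   ]
pos [ 0.1489 -0.6068  0.2263] closeang 17.02 units [18.193 12.803  0.673] turn 0.01 t 3.1 w 0.6 gf 0.0 F [-0.3  0.  -0.3] j7 1.4 tilt [-0.     0.001 -1.   ]
```

```bash

python3 -m creep '[[0.5,1,0,0,0.6],[0.6,1,0,0,0.6],[0.6,1,0,0,0.6],[0.6,1,0,0,0.6],[0.6,1,0,0,0.6],[0.6,1,0,0,0.6],[0.6,1,0,0,0.6],[0.6,1,0,0,0.6],[0.6,1,0,0,0.6],[1,1,0,0,0.6],[1,0.25,0,0,0.6],[1,0.25,0,0,0.6]]'
python3 -m creep '[[1,0.25,0,0,0.6],[1,0.25,0,0,0.6],[1,0.25,0,0,0.6],[1,0.25,0,0,0.6],[1,0.25,0,0,0.6],[1,0.25,0,0,0.6],[1,0.25,0,0,0.6],[1,0.25,0,0,0.6],[1,0.25,0,0,0.6],[0,0,1,0,0.6],[0,0,0,0,0.6],[0,0,0,0,0.6]]'
python3 -c "
from h import *
go(.4255,.239,.027,17)"
```

```text
clock: 4.6
position: [0.4537, -0.165, 0.2266]
ee_rot: [-1.869, -2.525, -0.0]
force: [0.5, 1.1, 0.8]
width: 0.602
gripper_force: 0.0
clock: 6.1
position: [0.4348, 0.2036, 0.1875]
ee_rot: [1.87, 2.524, -0.0]
force: [0.5, 0.9, 0.7]
width: 0.599
gripper_force: 0.0
pos [0.4348 0.2036 0.1875] closeang 16.93 units [0.916 0.034 4.012] turn -0.02 t 6.1 w 0.599 gf 0.0 F [0.5 0.9 0.7] j7 -0.53 tilt [ 0. -0. -1.]
```

```bash

python3 -m creep '[[0.92,0.03,0,0,0.6],[0,0,0,0,0.6],[0,0,1,0,0.6],[0,0,1,0,0.6],[0,0,0.8,0,0.6],[0,0,0.6,0,0.6],[0,0,0.3,0,0.6],[0,0,0.28,0,0.6],[0,0,0,0,0.6],[0,0,0,0,0.15],[0,0,0,0,0.15],[0,0,0,0,0.15]]' 10
python3 -m creep '[[0,0,0,0,0.15],[0,0,0,0,0.15]]'
python3 -c "
from h import *
go(.4255,.239,.027,17)
d=grab('scene');cv2.imwrite('pics/g1.png',cv2.resize(d['pixels'][130:310,180:380],None,fx=3,fy=3))"
```

```text
clock: 7.6
position: [0.4251, 0.2395, 0.0279]
ee_rot: [1.869, 2.525, 0.001]
force: [0.0, 0.2, 0.1]
width: 0.322
gripper_force: 0.0
clock: 7.85
position: [0.425, 0.2395, 0.0277]
ee_rot: [1.869, 2.525, 0.0]
force: [0.7, -0.5, 2.2]
width: 0.245
gripper_force: 10.0
pos [0.425  0.2395 0.0277] closeang 17.0 units [-0.015  0.008  0.017] turn -0.0 t 7.85 w 0.245 gf 10.000237980857491 F [ 0.7 -0.5  2.2] j7 -0.83 tilt [ 0.  0. -1.]
```

View pics/g1.png

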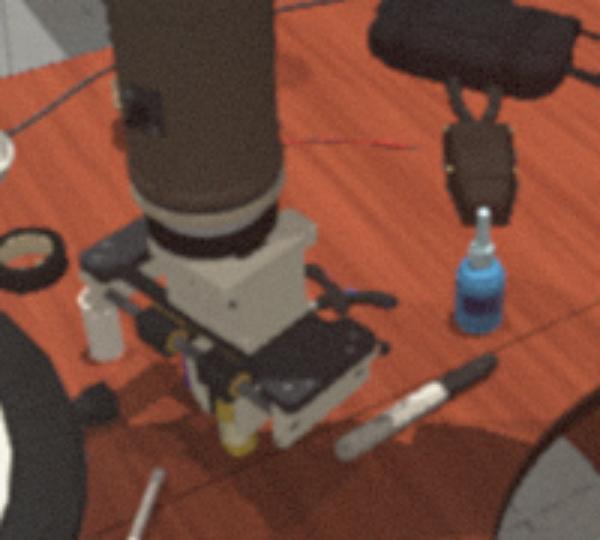

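```bash

python3 -m creep '[[0,0,-0.4,0,0.15],[0,0,-0.8,0,0.15],[0,0,-1,0,0.15],[0,0,-1,0,0.15],[0,0,-0.6,0,0.15],[0,0,0,0,0.15]]'
python3 -c "
from h import *
go(.4279,-.2122,.1,17)"
```

```text
clock: 8.65
position: [0.4257, 0.2402, 0.182]
ee_rot: [1.868, 2.524, 0.006]
force: [0.8, -0.5, 0.0]
width: 0.248
gripper_force: 10.0
pos [0.4257 0.2402 0.182 ] closeang 16.99 units [-10.833  -3.26    2.03 ] turn -0.0 t 8.65 w 0.248 gf 9.995500064687803 F [ 0.8 -0.5  0. ] j7 -0.62 tilt [ 0.004  0.002 -1.   ]
```

```bash

python3 -m creep '[[-0.5,-0.15,0,0,0.15],[-0.9,-0.27,0,0,0.15],[-0.9,-0.27,0,0,0.15],[-1,-0.3,0,0,0.15],[-1,-0.3,0,0,0.15],[-1,-0.3,0,0,0.15],[-1,-0.3,0,0,0.15],[-1,-0.3,0,0,0.15],[-1,-0.3,0,0,0.15],[-1,-0.3,0,0,0.15],[-0.9,-0.27,0,0,0.15],[-0.63,-0.2,0,0,0.15]]'
python3 -m creep '[[0,0,0.5,0,0.15],[0,0,0.8,0,0.15],[0,0,0.6,0,0.15],[0,0,0,0,0.15],[0,0,0,0,0.15]]'
python3 -c "
from h import *
go(.4279,-.2122,.036,17)
for n in('scene','top'): grab(n)
a=load('top')['pixels'][190:290,400:510];b=load('scene')['pixels'][130:230,380:490]
cv2.imwrite('pics/p1.png',cv2.resize(np.hstack([a,b]),None,fx=3.6,fy=3.6,interpolation=cv2.INTER_CUBIC))"
```

```text
clock: 10.15
position: [0.4258, -0.2146, 0.1788]
ee_rot: [-1.87, -2.523, 0.001]
force: [0.1, -0.7, 0.2]
width: 0.246
gripper_force: 10.0
clock: 10.78
position: [0.427, -0.2129, 0.104]
ee_rot: [1.868, 2.526, 0.0]
force: [0.3, 0.3, 0.3]
width: 0.249
gripper_force: 10.0
pos [ 0.427  -0.2129  0.104 ] closeang 17.01 units [0.009 0.025 1.701] turn 0.0 t 10.775 w 0.249 gf 9.995668409974314 F [0.3 0.3 0.3] j7 0.35 tilt [ 0.  0. -1.]
```

View pics/p1.png

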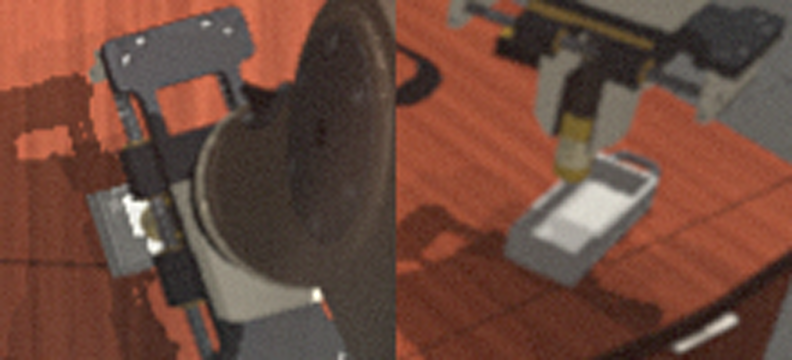

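The bottle hangs upright above the tray. In the scene view its lower edge is at (429,180), which I'll check on the plane of its underside, about z = .076.

```bash
python3 - <<'E'
from h import *
d=load('scene');C=cloud(d)
P=C[130:190,415:445].reshape(-1,3);Q=P[(P[:,2]>.078)&(P[:,2]<.102)&(np.hypot(P[:,0]-.428,P[:,1]+.212)<.025)]
from scipy.optimize import least_squares
print(len(Q),least_squares(lambda c:np.hypot(*(Q[:,:2]-c).T)-.012,Q[:,:2].mean(0),loss='soft_l1',f_scale=.002).x,P[(np.hypot(P[:,0]-.428,P[:,1]+.212)<.025)&(P[:,2]>.05)][:,2].min())
u=C[160:205,400:460].reshape(-1,3)
E
```

```text
87 [ 0.42758181 -0.21342399] 0.07673440747907223
```

```bash

python3 -m creep '[[0.03,0.02,0.5,0,0.15],[0,0,0.5,0,0.15],[0,0,0.4,0,0.15],[0,0,0.2,0,0.15],[0,0,0.1,0,0.15],[0,0,0,0,0.15],[0,0,0,0,0.15]]'
python3 -c "
from h import *
go(.4279,-.2122,.0347,17)"
```

```text
clock: 11.75
position: [0.4275, -0.2117, 0.0359]
ee_rot: [1.869, 2.525, 0.0]
force: [0.0, -0.1, -0.2]
width: 0.246
gripper_force: 10.0
pos [ 0.4275 -0.2117  0.0359] closeang 16.99 units [-0.013  0.005  0.031] turn -0.0 t 11.75 w 0.246 gf 9.995537811191753 F [ 0.  -0.1 -0.2] j7 0.25 tilt [ 0.001 -0.    -1.   ]
```

```bash

python3 -m creep '[[0,0,0.03,0,0.15],[0,0,0,0,0.15],[0,0,0,0,0.5],[0,0,0,0,0.5],[0,0,0,0,0.6],[0,0,-0.3,0,0.6],[0,0,-0.8,0,0.6],[0,0,-1,0,0.6],[0,0,-1,0,0.6],[0,0,-0.2,0,0.6]]'
python3 -m creep '[[0.8,0.3,0,0,0.6],[1,0.36,0,0,0.6],[1,0.36,0,0,0.6],[1,0.36,0,0,0.6],[1,0.36,0,0,0.6],[0.9,0.3,0,0,0.6],[0,0,0,0,0.6],[0,0,0,0,0.6]]'
python3 - <<'E'
from h import *
go(.4395,.034,.038,17)
from scipy.optimize import least_squares
for n in('scene','top'):
    C=cloud(grab(n));m=np.hypot(C[...,0]-.4279,C[...,1]+.2122)<.02
    P=C[m];Q=P[(P[:,2]>.033)&(P[:,2]<.055)]
    if len(Q)>8:print(n,len(Q),least_squares(lambda c:np.hypot(*(Q[:,:2]-c).T)-.012,Q[:,:2].mean(0),loss='soft_l1',f_scale=.002).x,P[:,2].max(),P[P[:,2]>.065].mean(0))
E
```

```text
clock: 13.0
position: [0.4287, -0.212, 0.1695]
ee_rot: [1.866, 2.521, 0.001]
force: [0.6, -0.4, 0.3]
width: 0.599
gripper_force: 0.0
clock: 14.0
position: [0.4383, 0.0297, 0.1661]
ee_rot: [-1.868, -2.525, 0.001]
force: [-0.6, 0.0, -0.1]
width: 0.599
gripper_force: 0.0
pos [0.4383 0.0297 0.1661] closeang 17.0 units [0.095 0.063 3.202] turn 0.0 t 14.0 w 0.599 gf 0.0 F [-0.6  0.  -0.1] j7 -0.14 tilt [-0.001 -0.001 -1.   ]
scene 78 [ 0.42776537 -0.21319334] 0.08525942645707896 [ 0.42440496 -0.20875667  0.07465362]
top 43 [ 0.42761285 -0.2122078 ] 0.08615813830754548 [ 0.42648878 -0.20815179  0.07640375]
```

```bash

python3 -m creep '[[0.1,0.06,0.5,0,0.6],[0,0,0.8,0,0.6],[0,0,0.8,0,0.6],[0,0,0.5,0,0.6],[0,0,0.35,0,0.6],[0,0,0.2,0,0.6],[0,0,0,0,0.6],[0,0,0,0,0.3],[0,0,0,0,0.3],[0,0,0,0,0.3],[0,0,0,0,0.3]]' 12
python3 -c "
from h import *
go(.4395,.034,.038,17)"
```

```text
clock: 15.48
position: [0.4399, 0.0348, 0.0406]
ee_rot: [1.869, 2.525, 0.0]
force: [0.2, -0.5, 4.6]
width: 0.366
gripper_force: 12.0
pos [0.4399 0.0348 0.0406] closeang 16.99 units [-0.015 -0.016  0.065] turn -0.0 t 15.475 w 0.366 gf 12.032240996923065 F [ 0.2 -0.5  4.6] j7 -0.36 tilt [ 0. -0. -1.]
```

```bash

python3 -m creep '[[0,0,-0.3,0,0.3],[0,0,-0.6,0,0.3],[0,0,-0.6,0,0.3],[0,0,-0.5,0,0.3],[0,0,0,0,0.3],[0,0,0,0,0.3]]'
python3 - <<'E'
from h import *
go(.437,-.2418,.14,17)
from scipy.optimize import least_squares
p=readout.observe()['position']
for n in('scene','top'):
    d=grab(n);C=cloud(d);m=(np.hypot(C[...,0]-p[0],C[...,1]-p[1])<.03)&(C[...,2]<p[2]-.002)&(C[...,2]>.03)
    Q=C[m];print(n,len(Q))
    if len(Q)>8:print(least_squares(lambda c:np.hypot(*(Q[:,:2]-c).T)-.018,Q[:,:2].mean(0),loss='soft_l1',f_scale=.002).x,Q[:,2].min())
cv2.imwrite('pics/g2.png',cv2.resize(load('scene')['pixels'][140:290,250:420],None,fx=3.5,fy=3.5))
E
```

```text
clock: 16.23
position: [0.4395, 0.0346, 0.12]
ee_rot: [-1.869, -2.525, 0.001]
force: [-0.9, -0.5, -1.2]
width: 0.367
gripper_force: 12.0
pos [0.4395 0.0346 0.12  ] closeang 16.98 units [-6.59  -2.077 -0.497] turn -0.0 t 16.225 w 0.367 gf 11.982498973447946 F [-0.9 -0.5 -1.2] j7 -0.22 tilt [-0. -0. -1.]
scene 230
[0.43950327 0.03276021] 0.07890471364013729
top 0
```

View pics/g2.png

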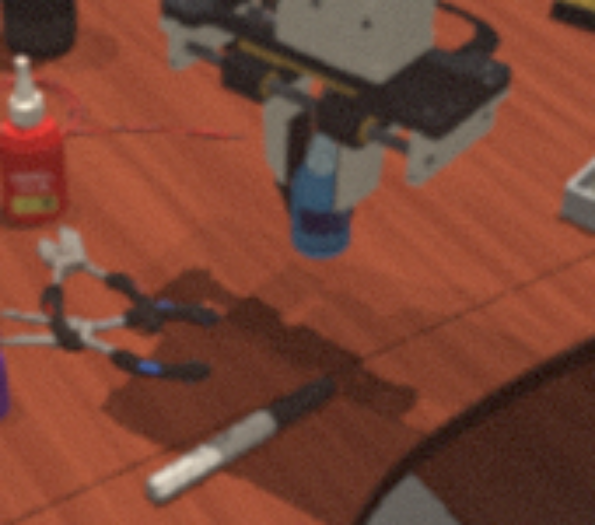

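```bash

python3 -m creep '[[-0.5,-0.2,-0.3,0,0.3],[-0.8,-0.25,-0.3,0,0.3],[-0.9,-0.3,0,0,0.3],[-0.9,-0.3,0,0,0.3],[-0.9,-0.3,0,0,0.3],[-0.9,-0.3,0,0,0.3],[-0.9,-0.25,0,0,0.3],[-0.75,-0.17,0,0,0.3],[0,0,0,0,0.3],[0,0,0.5,0,0.3],[0,0,0,0,0.3],[0,0,0,0,0.3]]'
python3 - <<'E'
from h import *
go(.437,-.2405,.0475,17)
from scipy.optimize import least_squares
p=readout.observe()['position']
d=grab('scene');C=cloud(d);m=(np.hypot(C[...,0]-p[0],C[...,1]-p[1])<.024)&(C[...,2]<p[2]-.002)&(C[...,2]>p[2]-.039)
Q=C[m];print(len(Q))
print(least_squares(lambda c:np.hypot(*(Q[:,:2]-c).T)-.018,Q[:,:2].mean(0),loss='soft_l1',f_scale=.002).x,Q[:,2].min())
E
```

```text
clock: 17.82
position: [0.4373, -0.2392, 0.1245]
ee_rot: [-1.867, -2.526, -0.0]
force: [0.9, -0.0, 0.3]
width: 0.369
gripper_force: 12.0
pos [ 0.4373 -0.2392  0.1245] closeang 17.06 units [-0.031 -0.017  1.926] turn 0.01 t 17.825 w 0.369 gf 11.982628248806577 F [ 0.9 -0.   0.3] j7 0.39 tilt [-0.  0. -1.]
203
[ 0.43728314 -0.24083247] 0.08569998053083416
```

```bash

python3 -m creep '[[-0.05,0,0.4,0,0.3],[0,0,0.5,0,0.3],[0,0,0.4,0,0.3],[0,0,0.3,0,0.3],[0,0,0.2,0,0.3],[0,0,0.08,0,0.3],[0,0,0,0,0.3],[0,0,0,0,0.3]]'
python3 -c "
from h import *
go(.437,-.2405,.0475,17)"
```

```text
clock: 18.88
position: [0.438, -0.242, 0.0495]
ee_rot: [1.868, 2.525, 0.0]
force: [-0.1, 0.6, 0.5]
width: 0.367
gripper_force: 12.0
pos [ 0.438  -0.242   0.0495] closeang 16.99 units [ 0.044 -0.014  0.05 ] turn -0.0 t 18.875 w 0.367 gf 11.982549695094349 F [-0.1  0.6  0.5] j7 0.31 tilt [ 0.001 -0.    -1.   ]
```

```bash

python3 -m creep '[[0,0,0.05,0,0.3],[0,0,0,0,0.3],[0,0,0,0,0.6],[0,0,0,0,0.6],[0,0,0,0,0.6],[0,0,-0.3,0,0.6],[0,0,-0.8,0,0.6],[0,0,-1,0,0.6],[0,0,-1,0,0.6],[0,0,-0.4,0,0.6],[0,0,0,0,0.6]]'
cat > sil.py <<'E'
from h import *
def run(T,S,x0):
    out=[];ms=[]
    for d in(T,S):
        C=cloud(d);m=(np.hypot(C[...,0]-x0[0],C[...,1]-x0[1])<.045)&(C[...,2]>.008)&(C[...,2]<.06);ms.append(m)
    def proj(d,P):
        R=np.array(d['rotation']);R=R if R.shape==(3,3) else cv2.Rodrigues(R)[0]
        c=(P-np.array(d['position']))@R;x,y=c[:,0]/-c[:,2],-c[:,1]/-c[:,2]
        k=1+d['k1']*(x*x+y*y);K=np.array(d['camera_matrix']);return np.c_[x*k*K[0,0]+K[0,2],y*k*K[1,1]+K[1,2]]
    t=np.linspace(0,2*np.pi,60)
    def cost(x,y,a,w=(1,1)):
        tot=0
        e=np.c_[.0185*np.cos(t),.023*np.sin(t)]@np.array([[np.cos(a),np.sin(a)],[-np.sin(a),np.cos(a)]])+[x,y]
        P=np.vstack([np.c_[e,np.full(60,z)] for z in(.008,.06)])
        for d,m in zip((T,S),ms):
            q=proj(d,P);h=cv2.convexHull(np.round(q*16).astype(np.int32))
            im=np.zeros(m.shape,np.uint8);cv2.fillConvexPoly(im,h,1,shift=4)
            # top occlusion: ignore model pixels whose surface is above .06 (upper body) 
            C=cloud_cache[id(d)];ign=(C[...,2]>=.06)
            tot+=((im>0)!=m)[~ign].sum()/m.sum()
        return tot
    cloud_cache={id(T):cloud(T),id(S):cloud(S)}
    res=[]
    for a in range(0,180,15):
        b=min((cost(x,y,np.radians(a)),x,y) for x in np.arange(x0[0]-.004,x0[0]+.0041,.001) for y in np.arange(x0[1]-.004,x0[1]+.0041,.001))
        res.append((a,)+tuple(np.round(b,4)))
    for r in res:print(r)
if __name__=='__main__': run(load('T0'),load('S0'),(.652,.126))
E
python3 - <<'E'
from h import *
import shutil
go(.6515,.126,.17,-37)
for n in('top','scene'): grab(n);shutil.copy(n+'.pkl',n[0].upper()+'0.pkl')
for n in('top','scene'):
    C=cloud(load(n))
    for nm,c in(('pump',(.4277,-.2127)),('mid',(.438,-.242))):
        P=C[(np.hypot(C[...,0]-c[0],C[...,1]-c[1])<.018)];print(n,nm,P[:,2].max(),P[P[:,2]>P[:,2].max()-.015].mean(0).round(4))
a=load('top')['pixels'][190:290,400:510];b=load('scene')['pixels'][130:230,380:490];
cv2.imwrite('pics/p2.png',cv2.resize(np.hstack([a,b]),None,fx=3.6,fy=3.6,interpolation=cv2.INTER_CUBIC))
E
time timeout 200 python3 sil.py
```

```text
clock: 20.25
position: [0.4382, -0.2421, 0.1881]
ee_rot: [1.868, 2.523, -0.0]
force: [-0.2, 0.3, 0.0]
width: 0.597
gripper_force: 0.0
pos [ 0.4382 -0.2421  0.1881] closeang 16.98 units [7.246 7.787 0.45 ] turn 13.49 t 20.25 w 0.597 gf 0.0 F [-0.2  0.3  0. ] j7 0.46 tilt [ 0.002 -0.001 -1.   ]
top pump 0.6307952906889605 [ 0.4242 -0.2105  0.623 ]
top mid 0.6204222413809735 [ 0.4351 -0.2298  0.6123]
scene pump 0.4667067767206041 [ 0.4235 -0.2052  0.4587]
scene mid 0.11070479243984921 [ 0.4369 -0.2407  0.1032]
(0, np.float64(0.416), np.float64(0.651), np.float64(0.126))
(15, np.float64(0.4986), np.float64(0.652), np.float64(0.125))
(30, np.float64(0.5522), np.float64(0.651), np.float64(0.125))
(45, np.float64(0.6097), np.float64(0.649), np.float64(0.125))
(60, np.float64(0.6394), np.float64(0.65), np.float64(0.126))
(75, np.float64(0.6094), np.float64(0.651), np.float64(0.125))
(90, np.float64(0.61), np.float64(0.652), np.float64(0.126))
(105, np.float64(0.4907), np.float64(0.651), np.float64(0.125))
(120, np.float64(0.3767), np.float64(0.651), np.float64(0.126))
(135, np.float64(0.3015), np.float64(0.652), np.float64(0.126))
(150, np.float64(0.3273), np.float64(0.652), np.float64(0.126))
(165, np.float64(0.3624), np.float64(0.651), np.float64(0.127))
real	0m1.864s
user	0m2.375s
sys	0m0.072s
```

View pics/p2.png

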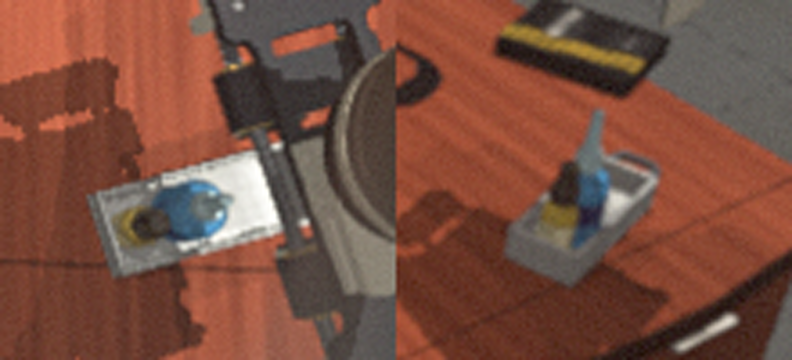

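Both stand upright in the tray: in the left half the pump is at (150,222) and the middle bottle at (190,208). The tall bottle's short axis is confirmed at about -37°, with its centre at (.6515,.126).

```bash

python3 -m creep '[[0.7,0.7,0,0,0.65],[0.95,1,0,0,0.65],[0.95,1,0,0,0.65],[0.95,1,0,0,0.65],[0.95,1,0,0,0.65],[0.95,1,0,0,0.65],[0.95,1,0,0,0.65],[0.85,1,0,0,0.65],[0,0,0,1,0.65],[0,0,0,1,0.65],[0,0,0,1,0.65],[0,0,0,1,0.65]]' 20
python3 -m creep '[[0,0,0,1,0.65],[0,0,0,1,0.65],[0,0,0,1,0.65],[0,0,0,1,0.65],[0,0,0,1,0.65],[0,0,0,1,0.65],[0,0,0,1,0.65],[0,0,0,1,0.65],[0,0,0,1,0.65],[0,0,0,0.5,0.65],[0,0,0,0,0.65]]'
python3 -c "
from h import *
go(.6515,.126,.062,-37)"
```

```text
clock: 21.85
position: [0.6466, 0.1253, 0.1848]
ee_rot: [-2.203, -2.237, 0.005]
force: [0.2, -0.2, -0.1]
width: 0.651
gripper_force: 0.0
clock: 23.22
position: [0.6471, 0.1254, 0.186]
ee_rot: [-2.811, -1.403, 0.003]
force: [-0.0, 0.3, 0.3]
width: 0.653
gripper_force: 0.0
pos [0.6471 0.1254 0.186 ] closeang -36.96 units [0.082 0.082 3.1  ] turn 0.01 t 23.225 w 0.653 gf 0.0 F [-0.   0.3  0.3] j7 -1.11 tilt [-0.002 -0.001 -1.   ]
```

```bash

python3 -m creep '[[0.08,0.08,0.4,0,0.65],[0,0,0.8,0,0.65],[0,0,0.8,0,0.65],[0,0,0.5,0,0.65],[0,0,0.35,0,0.65],[0,0,0.2,0,0.65],[0,0,0,0,0.65],[0,0,0,0,0.65]]'
python3 -c "
from h import *
go(.6515,.126,.062,-37)
from scipy.optimize import least_squares
C=cloud(grab('scene'));m=(np.hypot(C[...,0]-.6515,C[...,1]-.126)<.03)&(C[...,2]>.01);print(C[m][:,:].mean(0),m.sum())"
```

```text
clock: 24.22
position: [0.6526, 0.1263, 0.066]
ee_rot: [2.811, 1.401, 0.002]
force: [0.3, 0.2, -0.0]
width: 0.651
gripper_force: 0.0
pos [0.6526 0.1263 0.066 ] closeang -37.01 units [-0.024 -0.018  0.101] turn -0.0 t 24.225 w 0.651 gf 0.0 F [ 0.3  0.2 -0. ] j7 -1.16 tilt [ 0.001  0.    -1.   ]
[0.63539393 0.12455534 0.11817833] 546
```

```bash

python3 -m creep '[[0,0,0.1,0,0.65],[0,0,0,0,0.65]]'
python3 -m creep '[[0,0,0,0,0.3],[0,0,0,0,0.3],[0,0,0,0,0.3],[0,0,0,0,0.3],[0,0,0,0,0.3],[0,0,0,0,0.3]]' 20
python3 -c "
from h import *
go(.6515,.126,.062,-37)"
```

```text
clock: 24.52
position: [0.6519, 0.126, 0.061]
ee_rot: [2.812, 1.402, -0.001]
force: [-1.0, -0.5, 0.7]
width: 0.653
gripper_force: 0.0
clock: 25.28
position: [0.652, 0.1261, 0.0611]
ee_rot: [2.812, 1.402, -0.0]
force: [-1.4, 0.2, 0.8]
width: 0.372
gripper_force: 19.9
pos [0.652  0.1261 0.0611] closeang -37.0 units [-0.01  -0.008 -0.022] turn -0.0 t 25.275 w 0.372 gf 19.8553032050404 F [-1.4  0.2  0.8] j7 -1.16 tilt [-0. -0. -1.]
```

```bash

python3 -m creep '[[0,0,-0.3,0,0.3],[0,0,-0.6,0,0.3],[0,0,-0.8,0,0.3],[0,0,-0.8,0,0.3],[0,0,-0.6,0,0.3],[0,0,-0.2,-0.5,0.3],[0,0,0,-1,0.3],[0,0,0,-1,0.3],[0,0,0,-1,0.3],[0,0,0,-1,0.3],[0,0,0,-1,0.3],[0,0,0,-1,0.3]]'
python3 -m creep '[[0,0,0,-1,0.3],[0,0,0,-1,0.3],[0,0,0,-1,0.3],[0,0,0,-1,0.3],[0,0,0,-1,0.3],[0,0,0,-1,0.3],[0,0,0,-1,0.3],[0,0,0,0,0.3],[0,0,0,0,0.3]]'
cat > el.py <<'E'
from h import *
from scipy.optimize import least_squares
go(.4499,-.2839,.068,17)
s=readout.observe();p=s['position']
d=grab('scene');C=cloud(d)
Q=C[(np.hypot(C[...,0]-p[0],C[...,1]-p[1])<.03)&(C[...,2]<p[2]-.002)&(C[...,2]>p[2]-.064)]
print(len(Q),Q[:,2].min())
for a0 in np.radians((17,-3,37)):
    def f(x):
        e=Q[:,:2]-x[:2];c,q=np.cos(x[2]),np.sin(x[2]);return (np.hypot(e@[c,q]/.0185,e@[-q,c]/.023)-1)*.02
    r=least_squares(f,[p[0],p[1],a0],loss='soft_l1',f_scale=.002);print(r.x[:2].round(4),np.degrees(r.x[2]).round(1),r.cost)
E
python3 el.py
```

```text
clock: 26.78
position: [0.6516, 0.1259, 0.1923]
ee_rot: [-2.42, -2.002, 0.002]
force: [0.7, 0.7, -0.9]
width: 0.369
gripper_force: 19.8
clock: 27.9
position: [0.6518, 0.126, 0.1928]
ee_rot: [-1.87, -2.524, 0.001]
force: [-0.2, -0.7, -0.1]
width: 0.37
gripper_force: 19.8
pos [0.6518 0.126  0.1928] closeang 16.94 units [-8.332 -7.812  3.124] turn -0.02 t 27.9 w 0.37 gf 19.779701461593504 F [-0.2 -0.7 -0.1] j7 -0.27 tilt [-0.001 -0.    -1.   ]
434 0.13115023457477876
[0.6517 0.1245] 24.4 0.00033679869772342295
[0.6517 0.1245] 24.4 0.00033679869772108503
[0.6517 0.1245] 24.4 0.0003367986977209953
```

```bash

python3 -m creep '[[-0.5,-0.5,0,0,0.3],[-0.8,-0.8,0,0,0.3],[-0.9,-0.8,0,0,0.3],[-0.9,-0.8,0,0,0.3],[-0.9,-0.8,0,0,0.3],[-0.9,-0.8,0,0,0.3],[-0.9,-0.8,0,0,0.3],[-0.9,-0.8,0,0,0.3],[-0.9,-0.8,0,0,0.3],[-0.7,-0.9,0,0,0.3],[0,0,0,0,0.3],[0,0,0,0,0.3]]'
python3 -m creep '[[0,0,0.5,0,0.3],[0,0,0.7,0,0.3],[0,0,0.5,0,0.3],[0,0,0.3,0,0.3],[0,0,0,0,0.3],[0,0,0,0,0.3]]'
python3 el.py
python3 - <<'E'
from h import *
from scipy.optimize import least_squares
C=cloud(load('scene'))
for c,r in(((.4277,-.2127),.012),((.438,-.2425),.018)):
    Q=C[(np.hypot(C[...,0]-c[0],C[...,1]-c[1])<r+.006)&(C[...,2]>.033)&(C[...,2]<.05)]
    if len(Q)>8:print(len(Q),least_squares(lambda x:np.hypot(*(Q[:,:2]-x).T)-r,c,loss='soft_l1',f_scale=.001).x)
E
```

```text
clock: 29.45
position: [0.4509, -0.2822, 0.1933]
ee_rot: [1.869, 2.524, 0.001]
force: [0.6, -0.6, -1.5]
width: 0.372
gripper_force: 19.8
clock: 30.2
position: [0.4514, -0.2824, 0.1139]
ee_rot: [1.867, 2.525, 0.0]
force: [0.1, 0.9, -1.6]
width: 0.371
gripper_force: 19.8
pos [ 0.4514 -0.2824  0.1139] closeang 17.02 units [-0.023 -0.049  1.147] turn 0.01 t 30.2 w 0.371 gf 19.779901376750786 F [ 0.1  0.9 -1.6] j7 0.43 tilt [ 0.001 -0.    -1.   ]
255 0.05305657862826785
[ 0.4516 -0.2833] 21.8 0.0001753448339305103
[ 0.4516 -0.2833] 21.8 0.0001753448338721156
[ 0.4516 -0.2833] 21.8 0.00017534483390498266
65 [ 0.42756501 -0.21306144]
46 [ 0.43799468 -0.24332699]
```

```bash

python3 -m creep '[[-0.015,-0.04,0.3,0,0.3],[0,0,0.3,0,0.3],[0,0,0.25,0,0.3],[0,0,0.15,0,0.3],[0,0,0.1,0,0.3],[0,0,0,0,0.3],[0,0,0,0,0.3]]'
python3 -c "
from h import *
go(.4499,-.283,.068,17)"
```

```text
clock: 31.12
position: [0.4495, -0.2837, 0.0694]
ee_rot: [1.868, 2.525, 0.0]
force: [0.3, -0.5, -1.5]
width: 0.37
gripper_force: 19.8
pos [ 0.4495 -0.2837  0.0694] closeang 17.0 units [0.014 0.014 0.034] turn -0.0 t 31.125 w 0.37 gf 19.779605122312205 F [ 0.3 -0.5 -1.5] j7 0.39 tilt [ 0. -0. -1.]
```

Force is still just the bottle's weight, with no rim contact. I'll lower the last 1 mm, release and retreat.

```bash

python3 -m creep '[[0,0,0.04,0,0.3],[0,0,0,0,0.3],[0,0,0,0,0.65],[0,0,0,0,0.65],[0,0,0,0,0.65],[0,0,-0.3,0,0.65],[0,0,-0.8,0,0.65],[0,0,-1,0,0.65],[0,0,-1,0,0.65],[0,0,-0.5,0,0.65]]'
python3 -m creep '[[0.5,1,0,0,0.65],[0.5,1,0,0,0.65],[0.5,1,0,0,0.65],[0.5,1,0,0,0.65],[0.5,1,0,0,0.65],[0.5,1,0,0,0.65],[0,0,0,0,0.65],[0,0,0,0,0.65]]'
python3 - <<'E'
from h import *
from scipy.optimize import least_squares
a=np.radians(107)
for n in('top','scene'):
    C=cloud(grab(n))
    for c,r in(((.4277,-.213),.012),((.438,-.2425),.018),((.4498,-.284),.0205)):
        A=C[(np.hypot(C[...,0]-c[0],C[...,1]-c[1])<r+.004)&(C[...,2]>.033)];Q=A[A[:,2]<(.08 if r>.02 else .05)]
        x=least_squares(lambda x:np.hypot(*(Q[:,:2]-x).T)-r,c,loss='soft_l1',f_scale=.001).x if len(Q)>8 else np.array(c)*np.nan
        e=x-[.4405,-.2533];print(n,len(Q),'tray xy',(e@[np.sin(a),-np.cos(a)]).round(4),(e@[np.cos(a),np.sin(a)]).round(4),'ztop',A[:,2].max().round(4))
a=load('top')['pixels'][190:290,400:510];b=load('scene')['pixels'][130:230,380:490]
cv2.imwrite('pics/p3.png',cv2.resize(np.hstack([a,b]),None,fx=3.6,fy=3.6,interpolation=cv2.INTER_CUBIC))
E
```

```text
clock: 32.38
position: [0.4502, -0.2837, 0.2147]
ee_rot: [1.866, 2.523, 0.001]
force: [0.1, -0.6, -0.0]
width: 0.648
gripper_force: 0.0
clock: 33.38
position: [0.6434, -0.099, 0.2118]
ee_rot: [1.869, 2.525, -0.001]
force: [-0.8, -1.3, 0.4]
width: 0.652
gripper_force: 0.0
top 34 tray xy 0.0 0.0428 ztop 0.0859
top 30 tray xy 0.0007 0.0107 ztop 0.1114
top 200 tray xy -0.0004 -0.0312 ztop 0.1345
scene 64 tray xy -0.0003 0.0422 ztop 0.0841
scene 47 tray xy 0.0004 0.0108 ztop 0.1097
scene 167 tray xy 0.0019 -0.0307 ztop 0.133
```

View pics/p3.png

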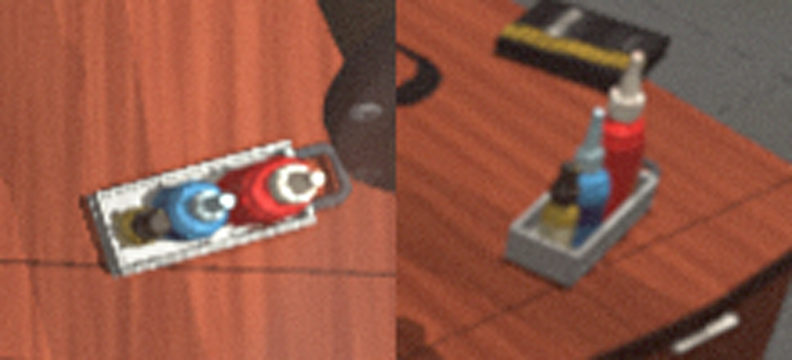

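All three stand upright on the tray floor. Red is at the handle end (265,192), blue in the middle (195,210) and the pump at the far end (140,225). Heights and positions are within tolerance, so I'm handing in.

```bash
python3 -c "
from cell import sign_off
print(sign_off())"
```

```text
the job is handed in; nothing more can be done
None
```

The tall bottle, middle bottle and pump spray stand upright in one row on the tray floor, tallest at the handle end; the last camera check put each within about 2 mm of its target, and the job was handed in at about 33 s of 72 s (no verdict was returned).

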